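# Seat a reagent bottle in the V-block of a label scanner

## Robot

A 6-joint arm with a two-finger parallel gripper is mounted at the origin on a cart in front of the work surface, level with it; the furniture and walls round the work are solid. World frame = base frame: x ahead of the robot, y to its left, z up, the work surface at z = 0. Lengths are in mm, angles in rad, forces in N, time in s.
With the tool pointing down it reaches from about 375 to 925 mm from the base axis. Payload 5.7 kg.
Tool frame: the origin (TCP) lies between the finger pads; the fingertips stand 22 mm ahead of it and the grasp point (between the pads) lies 3 mm ahead of it; z points along the fingers, y is the line along which they close (so a half turn about z gives the same grasp; the last joint's range is limited). The gripper opens to 85 mm and grips with 20 to 120 N. Pads are 22 mm wide; open, the fingers measure 114 mm over their backs; the gripper's body (76 mm by 85 mm) begins 54 mm behind the grasp point. The pads swing forward as they close: fully open they stand 13 mm farther back than shut.
Start: joints at [1.169, 0.359, 1.51, -0, 1.272, -0.115], TCP at [169.725, 575.465, 253.267] pointing down, gripper open.
Joint ranges: [-2.97, 2.97], [-1.01, 2.36], [0.21, 2.38], [-0.96, 4.11], [0.2, 2.71], [-2.98, 2.98]. Speed limits (rad/s): [2.39, 2.39, 3.14, 3.14, 3.14, 3.14].

## Interface

Orientations are given as a unit quaternion [w, x, y, z].
In Python, from rig import monitor, optics, job_done gives the robot as it stands.
- The arm moves only by the tool step_arm, never from a script. Its argument "deltas" is one flat list of numbers, 7 for each row, row after row: the shift along the world's x, y, z in cm, then the turn, a rotation vector about the world's x, y, z in rad, then the opening, from 0 (shut) to 1 (fully open). A call has 1 to 20 rows; each row shifts and turns the commanded pose from where the row before left it; what a row does not reach is not made up. A row lasts 1/8 s, in which the tool goes at most 62.5 mm and 10.7 degrees, less where a joint would pass 70% of its speed; a pose out of reach is approached as far as the arm can. A call with a gripper value outside its range is refused whole. The fingers move at their own pace and stop on an object; the grip force is fixed at half the most. Time passes only in rows, so rows that do not move let the fingers close. It gives the time, the measured TCP pose, the force, the opening and the grip force at its end, in the units of the state.
- monitor.state(): the state, without advancing time (a new reading comes with each control period).
- optics.get_image(name): name is "scene" or "side" or "wrist"; returns the picture (384x512x3 uint8, blue, green, red); there is no depth.
- optics.camera_params(name): a dict with "mtx" (3x3 intrinsics, pixels), "R" (3x3) and "t" (3): a world point X has camera coordinates R X + t. Camera axes: x right, y down, z forward; pixel columns grow to the right and rows downward; lengths in mm; the calibration is good to about 2 mm. A picture is of the moment at which its call begins: read the wrist's pose just before it. camera_params takes no time and is no camera call; for the wrist camera it gives the pose at the moment of the call.
- job_done(): hands the job in; it is judged then, once.
The state is a dict: "time": time; "joints": joint angles; "dq": joint speeds; "tau": joint torques, N m; "position": TCP position; "eef_rot": TCP orientation; "force": force on the tool from outside, world axes, zero at the start; "moment": the same for the moment, N m; "width": finger opening in mm; "gripper_force": force on a finger pad.
Only numpy, scipy, OpenCV 4.12 (cv2) and the standard library are available. Lean on these libraries where they do the work, as an engineer would, in place of code of your own. Each camera call takes 0.05 s, during which the arm holds its last target. There are 200 camera calls.

## Task

Stand the red-capped bottle on the grey metal plate of the label scanner, then push it gently into the blue V-block until it is fully home, centred against both white pads, and press it there for a moment with a light force of about 10 N so that both pads bear (the pads are delicate: half as much again would be too much). Leave it standing there, let go, and leave the other things on the bench alone.

Things in the scene. Friction and masses are not known exactly. Their poses are not given: they have to be found in the camera images.
- red_bottle: white plastic reagent bottle with a red screw cap, 48 mm diameter body, 85 mm tall, about 0.15 kg, loose and standing upright at the start. The body is an upright cylinder of 24 mm radius up to about 47 mm, then a shoulder and the 34 mm cap (67 to 85 mm). Origin at the centre of its underside, z up along its axis
- nest: scanner nest, fixed to the bench: grey metal plate 170 (x) by 120 mm (y), top 10 mm above the bench; blue 90 degree V-block on its rear half (x above +0.028 m, top 54 mm above the bench), black scanner head behind it (top 60 mm). Origin: centre of the plate's underside; x points into the V (push direction), y left of that, z up. The plate in front of the V is bare, flat and slippery
- seat (a point): the point on the plate's top where the centre of the bottle's underside lies when the bottle is home against both pads: at x = 0.025, y = 0, z = 0.010 m in the nest's frame; axes as the nest's
- pad_left: rigid, smooth white plastic pad on the left (+y) face of the V, 5 x 36 x 36 mm, 15 to 51 mm above the bench, face at 45 degrees to the push, 24 mm from the seat's axis. Origin: its centre. Does not give. Slippery (friction about 0.15), but an off-centre or sideways push loads one pad more than the other. Bears up to 10 N (a straight 10 N push puts some 6 N on each)
- pad_right: the same pad on the right (-y) face of the V, mirrored
- orange_vial: loose bystander: clear vial with an orange cap, 38 mm diameter, 66 mm tall, standing near the bottle. Origin at the centre of its underside. Not to be disturbed
- blue_tape: loose bystander: blue roll of tape lying flat, 60 mm diameter, 12 mm high. Not to be disturbed
- lab_timer: loose bystander: white timer with coloured keys, 66 x 62 x 20 mm, lying at the left. Not to be disturbed

How it is judged:
By the outcome, as a careful person would: the job done as asked, in the order asked, and still so for the second after the job is handed in, with the robot touching nothing.
It also fails if it takes over 64 s, if anything falls off the work surface, if the arm or the gripper's body presses on something with over 40 N, if the wrist force passes 120 N, or if a joint passes its speed limit or range.

## Working session

There is one attempt and no reset: what is moved stays moved. The work goes in short steps, Python scripts to look and compute and a tool call to move; the robot and the scene stay as the last step left them, time stands still between calls to the robot, and variables do not carry over. Pictures are saved under pics/ and viewed, at most 10 in all, crops included, and the job is handed in when it is done.

Besides the shell and the picture viewer there is one more tool, called after "Call:" by a JSON object that holds its "method" and its "body". step_arm: Moves the arm, as the interface text tells. Its arguments: {"type":"object","properties":{"deltas":{"type":"array"}},"required":["deltas"]}

```bash
mkdir -p pics
python3 - <<'E'
from rig import monitor, optics
import cv2,numpy as np
s=monitor.state();print({k:np.round(v,3) for k,v in s.items()})
for n in("scene","side"):
    im=optics.get_image(n);cv2.imwrite(f"pics/{n}0.png",im)
    p=optics.camera_params(n);print(n,p["mtx"].tolist(),np.round(-p["R"].T@p["t"]),np.round(p["R"],2).tolist())
E
```

```text
{'time': np.float64(0.0), 'joints': array([ 1.169,  0.359,  1.511,  0.   ,  1.273, -0.115]), 'dq': array([ 0.001,  0.   , -0.001, -0.002, -0.001,  0.001]), 'tau': array([ 3.0000e-03, -5.2763e+01, -2.7862e+01,  0.0000e+00,  1.3000e-02,
        0.0000e+00]), 'position': array([169.461, 574.889, 252.459]), 'eef_rot': array([-0.   ,  0.143,  0.99 , -0.001]), 'force': array([-0.346, -0.004,  0.226]), 'moment': array([ 0.014, -0.022, -0.039]), 'gripper_force': np.float64(0.0), 'width': np.float64(85.503)}
scene [[353.8541395682379, 0.0, 256.0714664633328], [0.0, 353.8541395682379, 187.03949369665045], [0.0, 0.0, 1.0]] [ 196. -599.  454.] [[0.89, -0.46, 0.0], [-0.21, -0.41, -0.89], [0.41, 0.79, -0.46]]
side [[355.376774954309, 0.0, 254.53554122878313], [0.0, 355.376774954309, 194.2635211076518], [0.0, 0.0, 1.0]] [ 492. -606.  556.] [[1.0, -0.05, 0.0], [-0.02, -0.58, -0.82], [0.04, 0.82, -0.58]]
```

View pics/scene0.png

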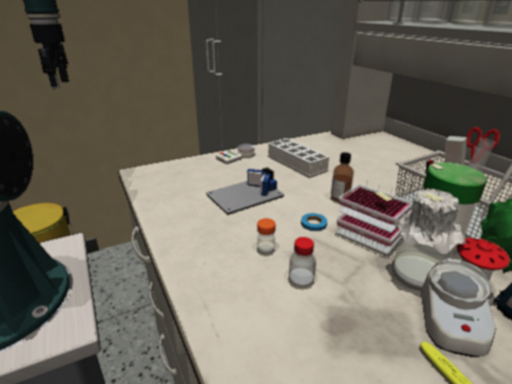

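View pics/side0.png

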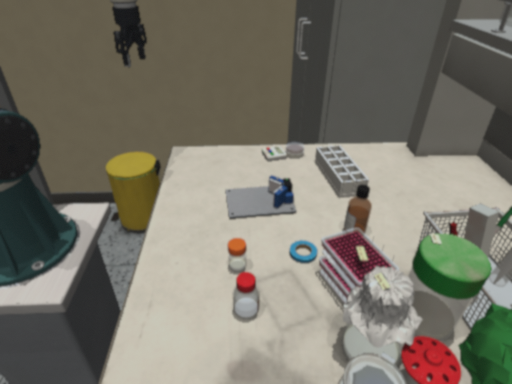

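Both views agree. The red bottle is at scene (302,262) / side (246,297), with the orange vial at (266,236) / (237,255). The blue tape is at (314,221) / (303,250). The nest plate is around (245,193) / (260,201), with its V towards world +x. I'll triangulate these next.

```bash
cat > h.py <<'E'
import cv2,numpy as np
from rig import monitor, optics
def ray(p,uv):
    d=np.linalg.inv(p["mtx"])@[uv[0],uv[1],1.]; return -p["R"].T@p["t"], p["R"].T@d
def plane(p,uv,z):
    o,d=ray(p,uv); return o+d*(z-o[2])/d[2]
def tri(rs):
    A=[];b=[]
    for o,d in rs:
        d=d/np.linalg.norm(d);P=np.eye(3)-np.outer(d,d);A.append(P);b.append(P@o)
    return np.linalg.solve(sum(A),sum(b))
def blob(im,lo,hi,roi):
    x0,y0,x1,y1=roi
    m=cv2.inRange(cv2.cvtColor(im,cv2.COLOR_BGR2HSV),np.array(lo),np.array(hi))
    k=np.zeros_like(m);k[y0:y1,x0:x1]=m[y0:y1,x0:x1]
    n,l,s,c=cv2.connectedComponentsWithStats(k)
    i=1+np.argmax(s[1:,4]); return c[i],s[i],(l==i).astype(np.uint8)
E
python3 - <<'E'
from h import *
P={n:optics.camera_params(n) for n in("scene","side")};I={n:cv2.imread(f"pics/{n}0.png") for n in P}
for nm,lo,hi,rois in(("red",(0,150,80),(6,255,255),((280,225,325,265),(230,265,265,300))),
  ("orange",(7,150,80),(20,255,255),((250,210,285,240),(220,230,255,260))),
  ("tape",(90,100,60),(110,255,255),((295,205,335,235),(285,235,325,270)))):
    rs=[]
    for n,r in zip(P,rois):
        c,s,_=blob(I[n],lo,hi,r);rs.append(ray(P[n],c));print(nm,n,c.round(1),s)
    print(nm,tri(rs).round(1))
for n,r in zip(P,((200,175,290,215),(215,180,300,222))):
    g=I[n];c,s,m=blob(g,(0,0,70),(179,60,165),r)
    cn=max(cv2.findContours(m,0,2)[0],key=cv2.contourArea)
    print(n,s,[ (q[0].tolist(),plane(P[n],q[0],10)[:2].round().tolist()) for q in cv2.approxPolyDP(cn,3,True)])
t=np.vstack([cv2.resize(I["scene"][155:220,195:295],(800,520//2*1),interpolation=2),cv2.resize(I["side"][165:225,215:305],(800,300),interpolation=2)])
cv2.imwrite("pics/z.png",t)
E
```

```text
red scene [303.8 240.4] [295 237  18  11  35]
red side [237.1 280. ] [237 277   2   7   7]
red [ 483.6 -211.5  106.1]
orange scene [265.9 225.9] [258 219  17  15 223]
orange side [236.5 246.5] [229 239  16  16 224]
orange [482.3 -84.8  59.9]
tape scene [313.7 222. ] [302 213  25  17 231]
tape side [303.  251.8] [290 241  27  21 281]
tape [625.8 -52.4   7.3]
scene [ 206  175   79   40 1594] [([284, 195], [629.0, 83.0]), ([277, 189], [629.0, 120.0]), ([274, 175], [665.0, 199.0]), ([276, 188], [630.0, 126.0]), ([265, 196], [582.0, 101.0]), ([260, 194], [576.0, 116.0]), ([264, 175], [640.0, 212.0]), ([247, 175], [596.0, 235.0]), ([244, 182], [569.0, 198.0]), ([206, 192], [454.0, 191.0]), ([226, 214], [459.0, 66.0])]
side [ 225  180   72   40 1839] [([291, 181], [636.0, 227.0]), ([293, 200], [629.0, 136.0]), ([278, 207], [587.0, 108.0]), ([273, 205], [575.0, 117.0]), ([274, 192], [583.0, 175.0]), ([281, 187], [604.0, 198.0]), ([276, 180], [594.0, 233.0]), ([268, 180], [572.0, 234.0]), ([266, 187], [563.0, 199.0]), ([226, 190], [454.0, 189.0]), ([229, 219], [463.0, 65.0]), ([295, 213], [627.0, 82.0])]
```

View pics/z.png

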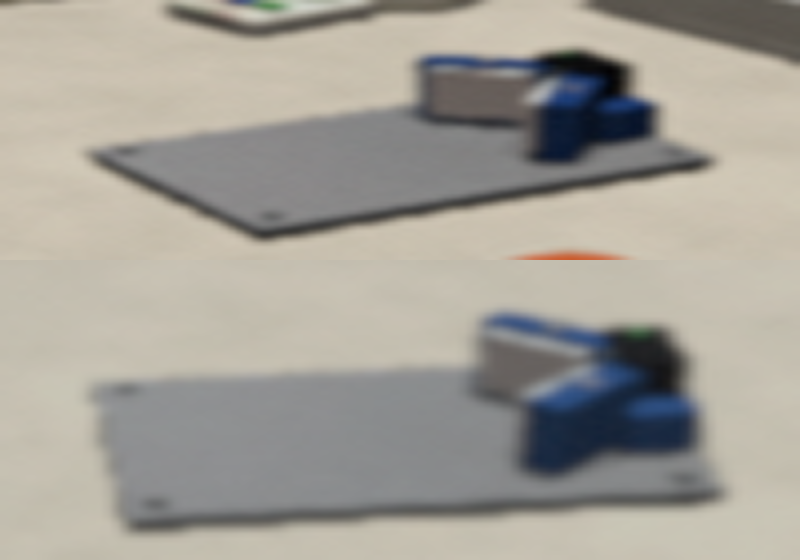

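The crop shows the flat plate with its V opening towards world -x. The plate corners come out at about (454,190), (460,66) and (628,83) mm, so the yaw is about 4–6°. I'll move the wrist camera over the work to refine this.

Call:
{"method": "step_arm", "body": {"deltas": [1.8, -3.1, 0.5, 0, 0, 0.021, 1, 1.8, -3.1, 0.5, 0, 0, 0.021, 1, 1.8, -3.1, 0.5, 0, 0, 0.021, 1, 1.8, -3.1, 0.5, 0, 0, 0.021, 1, 1.8, -3.1, 0.5, 0, 0, 0.021, 1, 1.8, -3.1, 0.5, 0, 0, 0.021, 1, 1.8, -3.1, 0.5, 0, 0, 0.021, 1, 1.8, -3.1, 0.5, 0, 0, 0.021, 1, 1.8, -3.1, 0.5, 0, 0, 0.021, 1, 1.8, -3.1, 0.5, 0, 0, 0.021, 1, 1.8, -3.1, 0.5, 0, 0, 0.021, 1, 1.8, -3.1, 0.5, 0, 0, 0.021, 1, 1.8, -3.1, 0.5, 0, 0, 0.021, 1, 1.8, -3.1, 0.5, 0, 0, 0.021, 1, 1.8, -3.1, 0.5, 0, 0, 0.021, 1, 1.8, -3.1, 0.5, 0, 0, 0.021, 1, 1.8, -3.1, 0.5, 0, 0, 0.021, 1, 0, 0, 0, 0, 0, 0, 1]}}

```text
time: 2.35
position: [476.9, 46.7, 338.3]
eef_rot: [0.0, -0.034, 0.999, -0.0]
force: [-0.4, 0.5, -0.3]
width: 85.2
gripper_force: 0.0
```

Run:
```python
from h import *
p=optics.camera_params("wrist");im=optics.get_image("wrist");cv2.imwrite("pics/w1.png",im)
np.save("w1.npy",p,allow_pickle=True)
print(monitor.state()["position"],(-p["R"].T@p["t"]).round(1),p["R"].round(3).tolist(),p["mtx"].round(1).tolist())
```

```text
[475.78424255  47.83802951 337.93832421] [397.5  41.8 459.5] [[-0.066, 0.998, -0.001], [0.949, 0.063, 0.31], [0.309, 0.02, -0.951]] [[333.7, 0.0, 254.0], [0.0, 333.7, 187.0], [0.0, 0.0, 1.0]]
```

View pics/w1.png

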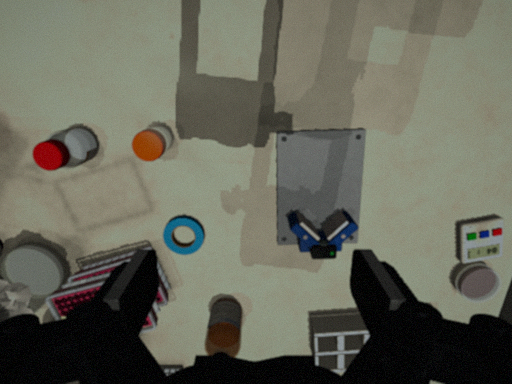

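The wrist view shows the whole job. The bottle cap is at (51,155), the vial cap at (148,145) and the tape at (184,235). The plate corners are at about (278,130), (364,128), (361,243) and (277,245), with the V at (322,235).

Run:
```python
from h import *
p=np.load("w1.npy",allow_pickle=True).item();im=cv2.imread("pics/w1.png")
hsv=cv2.cvtColor(im,cv2.COLOR_BGR2HSV)
def circ(lo,hi,roi,z):
    c,s,m=blob(im,lo,hi,roi);cn=max(cv2.findContours(m,0,2)[0],key=cv2.contourArea)
    (q,r)=cv2.minEnclosingCircle(cn);print(c.round(1),np.round(q,1),round(r,1),s,plane(p,c,z).round(1))
circ((0,120,60),(6,255,255),(25,130,75,180),80); circ((7,120,60),(20,255,255),(125,125,170,165),63)
g=cv2.cvtColor(im,cv2.COLOR_BGR2GRAY)
# subpixel edges of the plate: scan lines, strongest gradient near rough edge
f=cv2.GaussianBlur(g,(0,0),1).astype(float);gy,gx=np.gradient(f)
def edge(a,b,n,w=5):
    a=np.array(a,float);b=np.array(b,float);t=(b-a)/np.linalg.norm(b-a);nn=np.array([-t[1],t[0]])
    pts=[]
    for s in np.linspace(.1,.9,n):
        c=a+(b-a)*s;k=np.linspace(-w,w,41);q=c+k[:,None]*nn
        v=cv2.remap(f.astype(np.float32),q[:,0].astype(np.float32),q[:,1].astype(np.float32),1).ravel()
        d=abs(np.gradient(v));pts.append(plane(p,c+nn*k[d.argmax()],10)[:2])
    pts=np.float32(pts);vx,vy,x,y=cv2.fitLine(pts,cv2.DIST_HUBER,0,.01,.01).ravel()
    res=abs((pts-[x,y])@[-vy,vx]);return np.array([x,y]),np.array([vx,vy]),np.median(res)
C=[(278,130),(364,128),(361,243),(277,245)]
E=[edge(C[0],C[1],25),edge(C[1],C[2],25),edge(C[3],(305,244.5),12),edge(C[0],C[3],25)]
for x,v,r in E: print(x.round(1),np.degrees(np.arctan2(v[1],v[0])).round(2),r.round(2))
def X(e,h):
    s=np.linalg.solve(np.c_[e[1],-h[1]],h[0]-e[0]);return e[0]+s[0]*e[1]
fr,fl=X(E[0],E[3]),X(E[0],E[1]);br=X(E[2],E[3]);bl=X(E[2],E[1])
print("front right/left, back right/left",*[q.round(1) for q in(fr,fl,br,bl)],"centre",((fr+fl+br+bl)/4).round(1),np.linalg.norm(fl-fr),np.linalg.norm(br-fr))
t=np.hstack([cv2.resize(im[185:265,260:380],(600,400),interpolation=2)]);cv2.imwrite("pics/z2.png",t)
```

```text
[ 40.4 151.8] [ 44.9 154.3] 13.3 [ 33 141  20  27 149] [ 494.4 -199.8   80. ]
[147.5 145.5] [148. 145.] 16.3 [132 130  33  31 763] [482.4 -81.1  63. ]
[454.9 139.5] -83.92 0.49
[532.  202.6] 5.11 0.41
[630.4 110. ] -85.93 0.2
[536.4  81.2] 4.88 0.11
front right/left, back right/left [461.8  74.8] [449.  195.1] [631.9  89.3] [623.2 210.7] centre [541.5 142.5] 120.99123 170.69727
```

View pics/z2.png

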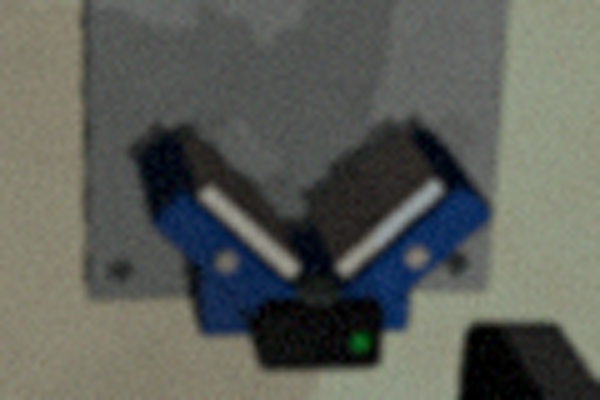

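The crop shows the V clearly, symmetric about the plate's axis, and the fitted plate measures 121 x 171 mm with a yaw of 5.0°. The red mask missed the hue wrap, so I'll redo it.

```bash
cat >> h.py <<'E'
def red(im,roi):
    h=cv2.cvtColor(im,cv2.COLOR_BGR2HSV).copy();h[...,0]=(h[...,0].astype(int)+30)%180
    return blob(cv2.cvtColor(h,cv2.COLOR_HSV2BGR),(18,120,50),(37,255,255),roi)[:2]
E
python3 - <<'E'
from h import *
p=np.load("w1.npy",allow_pickle=True).item()
c,s=red(cv2.imread("pics/w1.png"),(20,125,80,185));print(c,s,plane(p,c,82))
rs=[]
for n,r in(("scene",(280,225,325,265)),("side",(230,265,265,300))):
    c,s=red(cv2.imread(f"pics/{n}0.png"),r);print(c,s);rs.append(ray(optics.camera_params(n),c))
print(tri(rs))
E
```

```text
[ 47.65136298 155.45193687] [ 33 141  30  30 697] [ 497.65149619 -190.68985842   82.        ]
[303.58389262 245.77516779] [295 237  19  19 298]
[245.46381579 281.67434211] [237 272  18  20 304]
[ 497.61474558 -192.64791273   78.51032264]
```

Call:
{"method": "step_arm", "body": {"deltas": [0.2, -3, -1.7, 0, 0, 0, 1, 0.2, -3, -1.7, 0, 0, 0, 1, 0.2, -3, -1.7, 0, 0, 0, 1, 0.2, -3, -1.7, 0, 0, 0, 1, 0.2, -3, -1.7, 0, 0, 0, 1, 0.2, -3, -1.7, 0, 0, 0, 1, 0.2, -3, -1.7, 0, 0, 0, 1, 0.2, -3, -1.7, 0, 0, 0, 1, 0, 0, 0, 0, 0, 0, 1, 0, 0, 0, 0, 0, 0, 1]}}

```text
time: 3.65
position: [491.4, -190.2, 202.2]
eef_rot: [-0.0, -0.035, 0.999, 0.001]
force: [-0.8, 0.2, 0.6]
width: 85.7
gripper_force: 0.0
```

Run:
```python
from h import *
s=monitor.state();p=optics.camera_params("wrist");im=optics.get_image("wrist");cv2.imwrite("pics/w2.png",im)
c,b=red(im,(150,50,360,330));print(s["position"],s["eef_rot"],c,b,plane(p,c,84),(-p["R"].T@p["t"]).round(1))
```

```text
[ 491.38440291 -190.17545959  202.24247844] [-3.45047438e-04 -3.51863956e-02  9.99380570e-01  5.24828921e-04] [252.62319835 196.27796843] [ 232  175   43   43 1457] [ 497.08326671 -190.43013801   84.        ] [ 412.1 -195.5  323.6]
```

Call:
{"method": "step_arm", "body": {"deltas": [0.3, 0, -2, 0, 0, 0, 1, 0.3, 0, -2, 0, 0, 0, 1, 0, 0, -2, 0, 0, 0, 1, 0, 0, -2, 0, 0, 0, 1, 0, 0, -2, 0, 0, 0, 1, 0, 0, -1.4, 0, 0, 0, 1, 0, 0, -1, 0, 0, 0, 1, 0, 0, 0, 0, 0, 0, 0.3, 0, 0, 0, 0, 0, 0, 0.3, 0, 0, 0, 0, 0, 0, 0.2, 0, 0, 0, 0, 0, 0, 0.2, 0, 0, 0, 0, 0, 0, 0.2, 0, 0, 0, 0, 0, 0, 0.2]}}

```text
time: 5.32
position: [498.5, -191.8, 79.3]
eef_rot: [0.001, -0.035, 0.999, -0.0]
force: [-0.9, 1.2, 5.5]
width: 36.5
gripper_force: 58.0
```

Call:
{"method": "step_arm", "body": {"deltas": [0, 0, 1, 0, 0, 0, 0.2, 0, 0, 2, 0, 0, 0, 0.2, 0, 0, 3, 0, 0, 0, 0.2, 0, 0, 3, 0, 0, 0, 0.2, 0, 1, 3, 0, 0, 0, 0.2, 0, 3, 1, 0, 0, 0, 0.2, 0, 3.5, 0, 0, 0, 0, 0.2, 0, 3.5, 0, 0, 0, 0, 0.2, 0, 3.5, 0, 0, 0, 0, 0.2, 0, 3.5, 0, 0, 0, 0, 0.2, 0, 3, 0, 0, 0, 0, 0.2, 0, 2, 0, 0, 0, 0, 0.2, 0, 0, 0, 0, 0, 0, 0.2, 0, 0, 0, 0, 0, 0, 0.2]}}

```text
time: 7.08
position: [497.6, 38.0, 208.5]
eef_rot: [0.0, -0.035, 0.999, -0.0]
force: [0.0, 0.1, -2.0]
width: 36.4
gripper_force: 58.0
```

```bash
cat >> h.py <<'E'
def edges(p,im,c,yaw):
    f=cv2.GaussianBlur(cv2.cvtColor(im,cv2.COLOR_BGR2GRAY),(0,0),1).astype(np.float32)
    a=np.radians(yaw);R=np.array([[np.cos(a),-np.sin(a)],[np.sin(a),np.cos(a)]])
    out=[]
    for A,B in(((-85,-50),(-85,50)),((-75,-60),(80,-60)),((-75,60),(80,60))):
        A,B=np.array(A,float),np.array(B,float);t=(B-A)/np.linalg.norm(B-A);n=np.array([-t[1],t[0]]);pts=[]
        for s in np.linspace(0,1,30):
            q=[(A+(B-A)*s)+k*n for k in np.linspace(-10,10,61)]
            W=np.array([[*(c+R@w),10.] for w in q]);C=W@p["R"].T+p["t"];uv=(C@p["mtx"].T);uv=(uv[:,:2]/uv[:,2:]).astype(np.float32)
            if uv.min()<2 or (uv[:,0].max()>509) or uv[:,1].max()>381: continue
            v=cv2.remap(f,uv[:,0],uv[:,1],1).ravel();d=abs(np.gradient(v));pts.append(W[d.argmax(),:2])
        if len(pts)<8: out.append(None);continue
        pts=np.float32(pts);vx,vy,x,y=cv2.fitLine(pts,cv2.DIST_HUBER,0,.01,.01).ravel()
        off=R.T@(np.array([x,y])-c)
        out.append((len(pts),off.round(1),round(float(np.degrees(np.arctan2(vy,vx))),2),round(float(np.median(abs((pts-[x,y])@[-vy,vx]))),2)))
    return out
E
python3 - <<'E'
from h import *
s=monitor.state();p=optics.camera_params("wrist");im=optics.get_image("wrist");cv2.imwrite("pics/w3.png",im)
np.save("w3.npy",p,allow_pickle=True)
print(s["position"],s["width"],s["force"])
for e in edges(p,im,np.array([541.5,142.5]),5): print(e)
E
```

```text
[497.64783553  37.99463635 208.49933369] 36.44948301650922 [ 0.00590717  0.07958849 -1.99734708]
(30, array([-86.1,  18.6]), -84.59, 0.27)
(30, array([  5.5, -60.9]), 5.27, 0.68)
(30, array([-6.8, 60.2]), 5.21, 0.35)
```

View pics/w3.png

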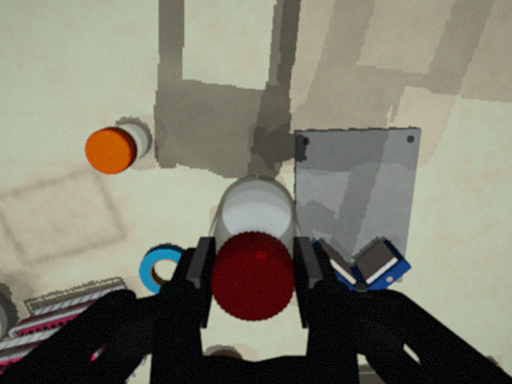

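The bottle hangs upright in the grip, with its cap at (253,275). The refined plate fit gives centre ≈ (541,142) and yaw ≈ 5.2°, which agrees with the first look. I'll carry it over the bare front of the plate and lower it.

Call:
{"method": "step_arm", "body": {"deltas": [0.7, 2.5, 0, 0, 0, 0, 0.2, 0.7, 2.5, 0, 0, 0, 0, 0.2, 0.7, 2.5, 0, 0, 0, 0, 0.2, 0.75, 2.7, 0, 0, 0, 0, 0.2, 0, 0, -2, 0, 0, 0, 0.2, 0, 0, -2, 0, 0, 0, 0.2, 0, 0, -2, 0, 0, 0, 0.2, 0, 0, -2, 0, 0, 0, 0.2, 0, 0, -1.6, 0, 0, 0, 0.2, 0, 0, -1, 0, 0, 0, 0.2, 0, 0, -0.5, 0, 0, 0, 0.2, 0, 0, -0.3, 0, 0, 0, 0.2, 0, 0, 0, 0, 0, 0, 0.2, 0, 0, 0, 0, 0, 0, 0.2]}}

```text
time: 8.88
position: [526.6, 140.6, 94.7]
eef_rot: [0.0, -0.035, 0.999, -0.0]
force: [-0.5, -0.0, -1.1]
width: 36.2
gripper_force: 58.1
```

Call:
{"method": "step_arm", "body": {"deltas": [0, 0, -0.15, 0, 0, 0, 0.2, 0, 0, -0.1, 0, 0, 0, 0.2, 0, 0, -0.1, 0, 0, 0, 0.2, 0, 0, -0.1, 0, 0, 0, 0.2, 0, 0, 0, 0, 0, 0, 0.2, 0, 0, 0, 0, 0, 0, 0.2]}}

```text
time: 9.62
position: [526.2, 140.5, 89.8]
eef_rot: [-0.0, -0.035, 0.999, -0.0]
force: [-1.0, -0.2, -1.5]
width: 36.3
gripper_force: 58.1
```

Call:
{"method": "step_arm", "body": {"deltas": [0, 0, -0.07, 0, 0, 0, 0.2, 0, 0, 0, 0, 0, 0, 0.2]}}

```text
time: 9.88
position: [526.6, 140.5, 89.4]
eef_rot: [0.0, -0.035, 0.999, -0.0]
force: [-0.2, 0.2, 2.6]
width: 36.2
gripper_force: 58.8
```

Call:
{"method": "step_arm", "body": {"deltas": [0, 0, 0, 0, 0, 0, 0.55, 0, 0, 0, 0, 0, 0, 0.7, 0, 0, 0, 0, 0, 0, 1, 0, 0, 0, 0, 0, 0, 1, 0, 0, 1, 0, 0, 0, 1, 0, 0, 3, 0, 0, 0, 1, 0, 0, 4, 0, 0, 0, 1, 0, 0, 3, 0, 0, 0, 1, -1.5, -0.1, 0, 0, 0, 0, 1, -2, -0.2, 0, 0, 0, 0, 0.5, -2, -0.2, 0, 0, 0, 0, 0, -1, 0, 0, 0, 0, 0, 0, 0, 0, 0, 0, 0, 0, 0, 0, 0, 0, 0, 0, 0, 0]}}

```text
time: 11.62
position: [462.0, 135.6, 199.1]
eef_rot: [0.0, -0.035, 0.999, -0.0]
force: [-0.0, 0.1, 0.2]
width: 0.1
gripper_force: 0.0
```

Run:
```python
from h import *
s=monitor.state();p=optics.camera_params("wrist");im=optics.get_image("wrist");cv2.imwrite("pics/w4.png",im)
np.save("w4.npy",p,allow_pickle=True)
c,b=red(im,(150,50,400,330));print(s["time"],s["position"],s["eef_rot"],s["width"],c,b,plane(p,c,94))
for e in edges(p,im,np.array([541.,142.]),5.2): print(e)
```

```text
Traceback (most recent call last):
  File "h.py", line 20, in red
    return blob(cv2.cvtColor(h,cv2.COLOR_HSV2BGR),(18,120,50),(37,255,255),roi)[:2]
           ~~~~^^^^^^^^^^^^^^^^^^^^^^^^^^^^^^^^^^^^^^^^^^^^^^^^^^^^^^^^^^^^^^^^
  File "h.py", line 17, in blob
    i=1+np.argmax(s[1:,4]); return c[i],s[i],(l==i).astype(np.uint8)
        ~~~~~~~~~^^^^^^^^^
ValueError: attempt to get argmax of an empty sequence
```

View pics/w4.png

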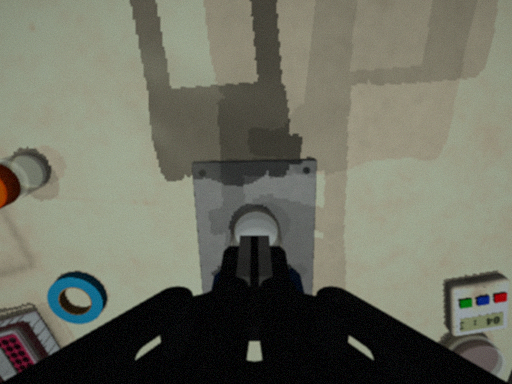

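The shut fingers hide the cap and the V. The bottle body at (256,225) looks centred on the plate (edges at about 197 and 316). I'll open the fingers for a clean measurement.

Call:
{"method": "step_arm", "body": {"deltas": [-1, 0, 2, 0, 0, 0, 1, -1, 0, 2, 0, 0, 0, 1, 0, 0, 0, 0, 0, 0, 1, 0, 0, 0, 0, 0, 0, 1, 0, 0, 0, 0, 0, 0, 1]}}

```text
time: 12.3
position: [441.2, 135.4, 238.2]
eef_rot: [-0.001, -0.035, 0.999, -0.0]
force: [0.6, -1.3, -0.3]
width: 85.2
gripper_force: 0.0
```

Run:
```python
from h import *
s=monitor.state();p=optics.camera_params("wrist");im=optics.get_image("wrist");cv2.imwrite("pics/w5.png",im)
np.save("w5.npy",p,allow_pickle=True)
for e in edges(p,im,np.array([541.,142.]),5.2): print(e)
c,b=red(im,(150,50,400,384));print(s["time"],s["position"],s["eef_rot"],s["width"],c,b,plane(p,c,94))
```

```text
(30, array([-86. ,   2.1]), -84.29, 0.46)
(30, array([  2., -59.]), 5.36, 0.41)
(30, array([-2. , 61.1]), 4.94, 0.4)
12.3 [441.23457302 135.3807509  238.22376888] [-6.17518123e-04 -3.50253767e-02  9.99386224e-01 -1.31430622e-04] 85.21098839491266 [254.31274131 269.30212355] [ 236  250   38   37 1036] [526.27645201 141.75513869  94.        ]
```

View pics/w5.png

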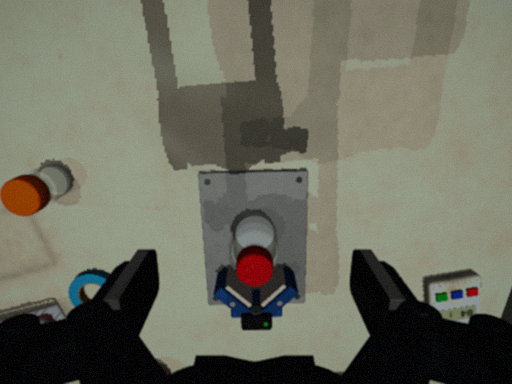

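The bottle stands on the plate with its cap at (254,269). It is centred on the nest axis to within about 0.5 mm, at nest x ≈ -14 mm. Next I'll shut the fingers, tilt the tips forward 0.25 rad so they lead, and come down behind the bottle.

Call:
{"method": "step_arm", "body": {"deltas": [0.5, 0, 0, 0.007, -0.083, 0.006, 0, 0.5, 0, 0, 0.007, -0.083, 0.006, 0, 0.5, 0, -1, 0.008, -0.083, 0.007, 0, 0.5, 0.1, -2, 0, 0, 0, 0, 0.5, 0, -3, 0, 0, 0, 0, 0, 0, -3, 0, 0, 0, 0, 0, 0, -3, 0, 0, 0, 0, 0, 0, -3, 0, 0, 0, 0, 0, 0, -2, 0, 0, 0, 0, 0, 0, -1.4, 0, 0, 0, 0, 0, 0, 0, 0, 0, 0, 0, 0, 0, 0, 0, 0, 0, 0]}}

```text
time: 13.85
position: [466.5, 136.5, 55.2]
eef_rot: [0.125, -0.044, 0.991, 0.007]
force: [0.0, -0.1, 0.8]
width: -0.0
gripper_force: 0.0
```

Run:
```python
from h import *
from scipy.spatial.transform import Rotation as R
s=monitor.state();q=s["eef_rot"];print(s["position"],s["force"],s["moment"],s["width"]);print(R.from_quat([*q[1:],q[0]]).as_matrix().round(3))
im=optics.get_image("side");cv2.imwrite("pics/s5.png",cv2.resize(im[110:240,190:330],(700,600),interpolation=2))
```

```text
[466.45159515 136.49850255  55.20613274] [ 0.02007712 -0.07208238  0.83686682] [0.02255932 0.11510341 0.04345733] -0.02260278232978754
[[-0.965 -0.089  0.246]
 [-0.086  0.996  0.024]
 [-0.247  0.002 -0.969]]
```

View pics/s5.png

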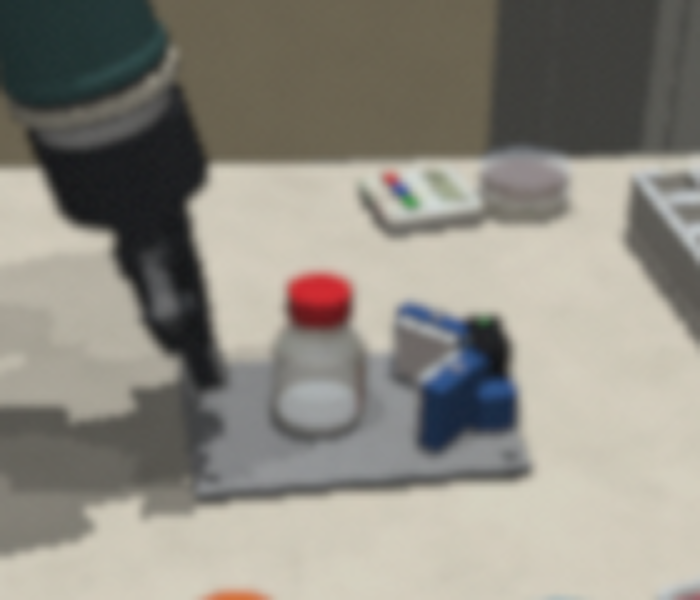

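The side view shows the tilted shut fingertips at (208,380) behind the upright bottle, and an open path into the V. I'll push slowly along the nest axis.

Call:
{"method": "step_arm", "body": {"deltas": [0.5, 0.045, 0, 0, 0, 0, 0, 0.5, 0.045, 0, 0, 0, 0, 0, 0.3, 0.027, 0, 0, 0, 0, 0, 0.2, 0.018, 0, 0, 0, 0, 0, 0.2, 0.018, 0, 0, 0, 0, 0, 0.2, 0.018, 0, 0, 0, 0, 0, 0.2, 0.018, 0, 0, 0, 0, 0, 0.2, 0.018, 0, 0, 0, 0, 0, 0.2, 0.018, 0, 0, 0, 0, 0, 0.2, 0.018, 0, 0, 0, 0, 0, 0.2, 0.018, 0, 0, 0, 0, 0, 0.2, 0.018, 0, 0, 0, 0, 0, 0.2, 0.018, 0, 0, 0, 0, 0, 0.2, 0.018, 0, 0, 0, 0, 0, 0.2, 0.018, 0, 0, 0, 0, 0, 0.2, 0.018, 0, 0, 0, 0, 0, 0.2, 0.018, 0, 0, 0, 0, 0, 0, 0, 0, 0, 0, 0, 0]}}

```text
time: 16.15
position: [507.6, 140.2, 55.1]
eef_rot: [0.125, -0.044, 0.991, 0.007]
force: [-0.1, -0.3, 0.8]
width: 0.2
gripper_force: 0.0
```

Run:
```python
from h import *
s=monitor.state();print(s["position"],s["force"])
rs=[]
for n,r in(("scene",(230,130,290,200)),("side",(230,140,300,205))):
    c,b=red(optics.get_image(n),r);print(c,b);rs.append(ray(optics.camera_params(n),c))
print(tri(rs))
```

```text
[507.61566636 140.18168422  55.14582971] [-0.09947469 -0.30330004  0.78613978]
[246.34313725 166.00980392] [241 161  11  11 102]
[261.48760331 174.33884298] [256 169  12  12 121]
[546.07015784 135.91059728  89.53646259]
```

Call:
{"method": "step_arm", "body": {"deltas": [0.2, 0.018, 0, 0, 0, 0, 0, 0.2, 0.018, 0, 0, 0, 0, 0, 0.2, 0.018, 0, 0, 0, 0, 0, 0.2, 0.018, 0, 0, 0, 0, 0, 0.2, 0.018, 0, 0, 0, 0, 0, 0.1, 0.009, 0, 0, 0, 0, 0, 0.1, 0.009, 0, 0, 0, 0, 0, 0.1, 0.009, 0, 0, 0, 0, 0, 0, 0, 0, 0, 0, 0, 0]}}

```text
time: 17.38
position: [520.4, 141.4, 55.1]
eef_rot: [0.125, -0.044, 0.991, 0.007]
force: [-0.9, 0.4, -0.1]
width: 0.2
gripper_force: 0.0
```

Call:
{"method": "step_arm", "body": {"deltas": [0.05, 0.0045, 0, 0, 0, 0, 0, 0.05, 0.0045, 0, 0, 0, 0, 0, 0.05, 0.0045, 0, 0, 0, 0, 0, 0.05, 0.0045, 0, 0, 0, 0, 0, 0, 0, 0, 0, 0, 0, 0]}}

```text
time: 18.0
position: [522.3, 141.5, 55.1]
eef_rot: [0.125, -0.044, 0.991, 0.007]
force: [0.2, -0.1, -0.6]
width: 0.1
gripper_force: 0.1
```

Call:
{"method": "step_arm", "body": {"deltas": [0.03, 0.0027, 0, 0, 0, 0, 0, 0.03, 0.0027, 0, 0, 0, 0, 0, 0.03, 0.0027, 0, 0, 0, 0, 0, 0, 0, 0, 0, 0, 0, 0]}}

```text
time: 18.5
position: [523.2, 141.6, 55.1]
eef_rot: [0.125, -0.044, 0.991, 0.007]
force: [-1.5, 0.3, 0.0]
width: -0.0
gripper_force: 0.1
```

Call:
{"method": "step_arm", "body": {"deltas": [0.03, 0.0027, 0, 0, 0, 0, 0, 0.03, 0.0027, 0, 0, 0, 0, 0, 0, 0, 0, 0, 0, 0, 0]}}

```text
time: 18.88
position: [523.8, 141.7, 55.1]
eef_rot: [0.125, -0.044, 0.991, 0.007]
force: [0.1, -0.2, 0.4]
width: 0.1
gripper_force: 0.1
```

Call:
{"method": "step_arm", "body": {"deltas": [0.03, 0.0027, 0, 0, 0, 0, 0, 0.03, 0.0027, 0, 0, 0, 0, 0, 0, 0, 0, 0, 0, 0, 0]}}

```text
time: 19.25
position: [524.4, 141.7, 55.1]
eef_rot: [0.125, -0.044, 0.991, 0.007]
force: [0.2, -0.6, 1.3]
width: 0.5
gripper_force: 0.1
```

Run:
```python
from h import *
s=monitor.state();print(s["position"],s["force"])
rs=[]
for n,r in(("scene",(230,130,290,200)),("side",(230,140,300,205))):
    c,b=red(optics.get_image(n),r);print(c,b);rs.append(ray(optics.camera_params(n),c))
print(tri(rs))
```

```text
[524.3806031  141.69730256  55.07577854] [ 0.17575736 -0.6456637   1.28528112]
[252.15384615 164.45054945] [247 160  11  10  91]
[268.04310345 173.9137931 ] [262 169  13  11 116]
[562.20392063 135.42880224  90.69927377]
```

Call:
{"method": "step_arm", "body": {"deltas": [0.03, 0.0027, 0, 0, 0, 0, 0, 0.03, 0.0027, 0, 0, 0, 0, 0, 0, 0, 0, 0, 0, 0, 0]}}

```text
time: 19.73
position: [525.0, 141.7, 55.1]
eef_rot: [0.124, -0.044, 0.991, 0.007]
force: [-0.8, -0.3, -0.3]
width: 0.0
gripper_force: 0.2
```

Call:
{"method": "step_arm", "body": {"deltas": [0.03, 0.0027, 0, 0, 0, 0, 0, 0, 0, 0, 0, 0, 0, 0]}}

```text
time: 19.98
position: [525.2, 141.8, 55.1]
eef_rot: [0.124, -0.044, 0.991, 0.007]
force: [1.2, -0.5, 0.8]
width: -0.1
gripper_force: 0.2
```

Call:
{"method": "step_arm", "body": {"deltas": [0.03, 0.0027, 0, 0, 0, 0, 0, 0.03, 0.0027, 0, 0, 0, 0, 0, 0, 0, 0, 0, 0, 0, 0]}}

```text
time: 20.35
position: [525.9, 141.8, 55.1]
eef_rot: [0.125, -0.044, 0.991, 0.007]
force: [-0.4, -0.8, -0.2]
width: 0.2
gripper_force: 0.1
```

Call:
{"method": "step_arm", "body": {"deltas": [0.03, 0.0027, 0, 0, 0, 0, 0, 0.03, 0.0027, 0, 0, 0, 0, 0, 0, 0, 0, 0, 0, 0, 0]}}

```text
time: 20.72
position: [526.5, 141.9, 55.1]
eef_rot: [0.124, -0.044, 0.991, 0.007]
force: [-0.0, -0.4, -0.2]
width: -0.1
gripper_force: 0.1
```

Call:
{"method": "step_arm", "body": {"deltas": [0.03, 0.0027, 0, 0, 0, 0, 0, 0.03, 0.0027, 0, 0, 0, 0, 0, 0, 0, 0, 0, 0, 0, 0]}}

```text
time: 21.1
position: [527.1, 141.9, 55.1]
eef_rot: [0.124, -0.044, 0.991, 0.007]
force: [-0.6, 0.3, -0.3]
width: -0.0
gripper_force: 0.1
```

Call:
{"method": "step_arm", "body": {"deltas": [0.03, 0.0027, 0, 0, 0, 0, 0, 0.03, 0.0027, 0, 0, 0, 0, 0, 0, 0, 0, 0, 0, 0, 0]}}

```text
time: 21.48
position: [527.4, 142.0, 55.0]
eef_rot: [0.124, -0.044, 0.991, 0.007]
force: [-2.5, 0.3, 0.8]
width: 0.2
gripper_force: 0.6
```

Call:
{"method": "step_arm", "body": {"deltas": [0.03, 0.0027, 0, 0, 0, 0, 0, 0, 0, 0, 0, 0, 0, 0, 0, 0, 0, 0, 0, 0, 0]}}

```text
time: 21.85
position: [527.7, 142.0, 55.0]
eef_rot: [0.124, -0.044, 0.991, 0.007]
force: [-1.8, 0.3, 1.1]
width: -0.0
gripper_force: 1.0
```

Run:
```python
from h import *
F=[]
for i in range(4):
    im=optics.get_image("scene");s=monitor.state();F.append(s["force"])
print(s["position"],s["moment"],np.round(F,1).tolist(),np.mean(F,0))
```

```text
[527.76127949 142.00931823  55.00253758] [0.06772279 0.43264948 0.07868339] [[-2.6, 0.7, 1.8], [-2.3, 0.5, 1.0], [-3.6, 0.6, 0.8], [-2.2, 1.4, 0.6]] [-2.68100803  0.80318806  1.04415139]
```

Call:
{"method": "step_arm", "body": {"deltas": [0.03, 0.033, 0, 0, 0, 0, 0, 0, 0, 0, 0, 0, 0, 0, 0, 0, 0, 0, 0, 0, 0]}}

```text
time: 22.42
position: [528.2, 142.4, 55.0]
eef_rot: [0.124, -0.044, 0.991, 0.007]
force: [-1.9, 0.6, 1.2]
width: 0.0
gripper_force: 1.2
```

```bash
cat > f.py <<'E'
from h import *
F=[]
for i in range(5):
    optics.get_image("scene");s=monitor.state();F.append(s["force"])
m=np.mean(F,0);print(s["time"],s["position"],m.round(2),"push",-(m[0]*.996+m[1]*.089),"lat",m[1]*.996-m[0]*.089, "gf",s["gripper_force"])
E
python3 f.py
```

```text
22.675 [528.14593032 142.36897662  55.0503713 ] [-2.62  0.48  1.1 ] push 2.5660008051672607 lat 0.7073867735233393 gf 1.191323749548019
```

Call:
{"method": "step_arm", "body": {"deltas": [0.03, 0.033, 0, 0, 0, 0, 0, 0.03, 0.033, 0, 0, 0, 0, 0, 0, 0, 0, 0, 0, 0, 0]}}

```text
time: 23.05
position: [528.9, 143.0, 55.1]
eef_rot: [0.125, -0.044, 0.991, 0.007]
force: [-1.8, 1.0, 0.1]
width: -0.2
gripper_force: 1.1
```

```bash
python3 f.py
```

```text
23.3 [528.85830498 143.02282919  55.0498914 ] [-2.23  0.34  0.07] push 2.190764638071812 lat 0.5381505403008311 gf 0.9815916552906856
```

Call:
{"method": "step_arm", "body": {"deltas": [0.03, 0.033, 0, 0, 0, 0, 0, 0.03, 0.033, 0, 0, 0, 0, 0, 0, 0, 0, 0, 0, 0, 0]}}

```text
time: 23.68
position: [529.0, 143.5, 55.0]
eef_rot: [0.124, -0.044, 0.991, 0.006]
force: [-3.6, -1.2, 2.8]
width: -0.3
gripper_force: 2.0
```

```bash
python3 f.py
```

```text
23.925 [529.02329774 143.54873971  54.96749054] [-4.07 -1.72  2.58] push 4.207548549006638 lat -1.3525607566957834 gf 2.3827676516521024
```

Push force has risen to 4.2 N with x stopped, so the bottle is now on both pads. I'll back off the side load and raise the push gradually.

Call:
{"method": "step_arm", "body": {"deltas": [0.02, -0.028, 0, 0, 0, 0, 0, 0.02, 0.0018, 0, 0, 0, 0, 0, 0, 0, 0, 0, 0, 0, 0]}}

```text
time: 24.3
position: [529.1, 143.4, 54.9]
eef_rot: [0.124, -0.044, 0.991, 0.007]
force: [-5.7, -0.5, 3.6]
width: -0.1
gripper_force: 2.9
```

```bash
python3 f.py
```

```text
24.55 [529.10419072 143.42749496  54.90669316] [-5.92 -0.94  4.04] push 5.984587635725205 lat -0.40681443311293475 gf 2.9239840125956107
```

Call:
{"method": "step_arm", "body": {"deltas": [0.02, -0.006, 0.02, 0, 0, 0, 0, 0.02, 0, 0.02, 0, 0, 0, 0, 0, 0, 0, 0, 0, 0, 0]}}

```text
time: 24.92
position: [529.1, 143.4, 55.0]
eef_rot: [0.124, -0.044, 0.991, 0.007]
force: [-5.7, -0.2, 1.3]
width: 0.1
gripper_force: 2.8
```

```bash
python3 f.py
```

```text
25.175 [529.13931917 143.39529299  55.03452028] [-5.66 -0.04  2.  ] push 5.638673865693896 lat 0.46333354580361025 gf 2.8124859771196498
```

Call:
{"method": "step_arm", "body": {"deltas": [0.02, 0.005, 0, 0, 0, 0, 0, 0.02, 0.005, 0, 0, 0, 0, 0, 0.02, 0.002, 0, 0, 0, 0, 0, 0, 0, 0, 0, 0, 0, 0]}}

```text
time: 25.68
position: [529.2, 143.4, 55.0]
eef_rot: [0.123, -0.044, 0.991, 0.007]
force: [-6.8, -0.9, 3.4]
width: 0.2
gripper_force: 3.6
```

```bash
python3 f.py
```

```text
25.925 [529.17661398 143.41153421  54.96275887] [-6.62 -0.34  3.72] push 6.620305757212517 lat 0.24870841933558835 gf 3.5765841697866563
```

Call:
{"method": "step_arm", "body": {"deltas": [0.02, 0.003, 0, 0, 0, 0, 0, 0.02, 0.003, 0, 0, 0, 0, 0, 0.02, 0.002, 0, 0, 0, 0, 0, 0, 0, 0, 0, 0, 0, 0, 0, 0, 0, 0, 0, 0, 0]}}

```text
time: 26.55
position: [529.2, 143.4, 54.9]
eef_rot: [0.123, -0.044, 0.991, 0.006]
force: [-9.3, -1.3, 5.9]
width: 0.2
gripper_force: 4.4
```

```bash
python3 f.py
```

```text
26.8 [529.21836242 143.41907213  54.89273601] [-8.82 -1.16  5.66] push 8.886423212938041 lat -0.3752872812444048 gf 4.35434492334025
```

Call:
{"method": "step_arm", "body": {"deltas": [0.02, -0.003, 0, 0, 0, 0, 0, 0.01, 0, 0, 0, 0, 0, 0, 0, 0, 0, 0, 0, 0, 0, 0, 0, 0, 0, 0, 0, 0]}}

```text
time: 27.3
position: [529.3, 143.4, 54.9]
eef_rot: [0.122, -0.044, 0.991, 0.006]
force: [-9.6, -0.5, 6.7]
width: -0.0
gripper_force: 4.7
```

```bash
python3 f.py
```

```text
27.55 [529.31164287 143.40893312  54.91706799] [-9.46 -0.62  6.73] push 9.477434899994272 lat 0.22256851117805954 gf 4.7411038786231074
```

Push is 9.5 N with almost no side load. I'll nudge it to about 10 N, hold for a second, then ease off along the reverse path.

Call:
{"method": "step_arm", "body": {"deltas": [0.01, 0.002, 0, 0, 0, 0, 0, 0, 0, 0, 0, 0, 0, 0, 0, 0, 0, 0, 0, 0, 0, 0, 0, 0, 0, 0, 0, 0, 0, 0, 0, 0, 0, 0, 0, 0, 0, 0, 0, 0, 0, 0, 0, 0, 0, 0, 0, 0, 0, 0, 0, 0, 0, 0, 0, 0]}}

```text
time: 28.55
position: [529.3, 143.4, 54.9]
eef_rot: [0.122, -0.044, 0.991, 0.006]
force: [-9.5, -0.4, 6.3]
width: 0.5
gripper_force: 4.9
```

```bash
python3 f.py
```

```text
28.8 [529.30375783 143.4054415   54.90366076] [-9.58 -0.76  6.95] push 9.605213832334618 lat 0.0923013746426885 gf 4.87244669435313
```

Call:
{"method": "step_arm", "body": {"deltas": [-0.03, -0.003, 0, 0, 0, 0, 0, -0.05, -0.005, 0, 0, 0, 0, 0, -0.05, -0.005, 0, 0, 0, 0, 0, -0.05, -0.005, 0, 0, 0, 0, 0, -0.1, -0.01, 0, 0, 0, 0, 0, -0.2, -0.02, 0, 0, 0, 0, 0, -0.5, -0.045, 0, 0, 0, 0, 0, -1.5, -0.13, 0, 0, 0, 0, 0, -2.5, -0.22, 0, 0, 0, 0, 0, -2.5, -0.2, 0, 0, 0, 0, 0, -1, 0, 3, 0, 0, 0, 0, 0, 0, 4, 0, 0, 0, 0, 0, 0, 4, -0.007, 0.083, 0, 1, 0, 0, 4, -0.007, 0.083, 0, 1, 0, 0, 3, -0.008, 0.083, 0, 1, 0, 0, 0, 0, 0, 0, 1, 0, 0, 0, 0, 0, 0, 1, 0, 0, 0, 0, 0, 0, 1]}}

```text
time: 31.05
position: [445.1, 136.9, 233.9]
eef_rot: [-0.001, -0.044, 0.999, 0.001]
force: [-0.3, -0.5, -0.2]
width: 85.2
gripper_force: 0.0
```

Run:
```python
from h import *
s=monitor.state();p=optics.camera_params("wrist");im=optics.get_image("wrist")
c,b=red(im,(150,50,400,384));x=plane(p,c,94);print(s["time"],s["position"],s["force"],c,b,x)
for e in edges(p,im,np.array([541.,142.]),5.2): print(e)
u=int(c[0]);v=int(c[1]);cv2.imwrite("pics/w6.png",cv2.resize(im[max(v-70,0):v+60,u-80:u+80],(640,520),interpolation=2))
```

```text
31.05 [445.11159364 136.88210841 233.94489937] [-0.26810265 -0.495978   -0.23881161] [250.85851064 306.36808511] [233 290  36  33 940] [566.49855664 145.16441878  94.        ]
(30, array([-84.9,  10. ]), -81.02, 1.2)
(30, array([  2. , -59.2]), 5.45, 0.36)
(30, array([-9.3, 60.6]), 4.08, 0.77)
```

View pics/w6.png

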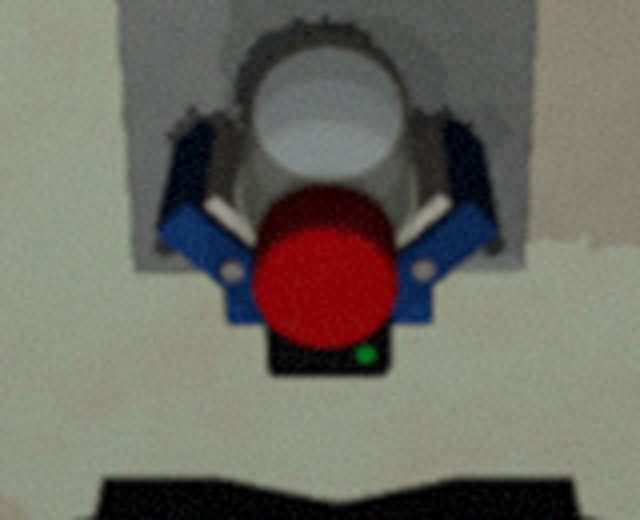

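The close view shows the bottle upright and symmetric in the V, with its cap at (566.5, 145.2) mm against a seat estimate of about (565.5, 145). The gripper is clear, so I'm handing it in.

```bash
python3 -c "from rig import job_done; print(job_done())"
```

```text
the job is handed in; nothing more can be done
None
```

The red-capped bottle is standing on the plate, home in the V against both white pads after being pressed at about 9.6 N for roughly 1.5 s with almost no side load; the gripper is clear, and the job was handed in at about 31 s.

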